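# Seal the vacuum drying chamber with crisscross clamping

### The job

Shut the vacuum chamber's lid by pressing down its front tab, then tighten its four T-bar clamps clockwise in two passes so that the gasket seats evenly: first turn each about an eighth of a turn, then turn each on to its stop, a quarter turn in all. In each pass go crisscross: after the first clamp do the one diagonally opposite, then the other two. Do not knock over or push away the beaker, the petri dishes or the dropper bottle round the chamber.

Things in the scene. Friction and masses are not known exactly. Their poses are not given: they have to be found in the camera images.
- chamber: Vacuum drying chamber, fixed to the bench: a steel tub, 190 x 190 x 60 mm, on a grey base, standing side-on: its open face slopes 25 degrees down to its low front, which looks roughly to the robot's left. Origin: on the bench under the middle of the open face, x away from the robot, y to the low front (the robot's left), z up. The rim plane passes 110 mm above the origin.
- lid (a joint): Aluminium lid, 190 x 190 x 8 mm with a round window, hinged along the upper edge of the tub (on the robot's right); opening angle in rad, 0 = shut flat on the gasket, grows as it opens, at most 1.1. The stiff friction hinge holds it where it is left; pushing it down at its tab takes about 3 N or less and lifting it about 10 N.
- lid_hinge (a point): Middle of the lid's hinge axis, fixed to the lid: its frame has x along the hinge (away from the robot), y to the low front in the plane of the lid, z out of the lid's top face. The lid's underside is z = 0, its top face z = 8 mm, its window ring stands up to z = 13 mm; the lid lies from y = 5 to 195 mm and turns about this x axis (positive angle opens).
- lid_tab (a point): On the top face of the 70 mm wide, 8 mm thick tab in the middle of the lid's low front edge, where to press: y = 220 mm, z = 8 mm in the frame of lid_hinge. The tab runs from y = 195 to 235 mm. Same axes as lid_hinge.
- beaker: Bystander: empty plastic beaker, 96 mm across, 100 mm tall, standing loose behind the chamber's hinge side; origin at the centre of its underside.
- dishes: Bystander: stack of petri dishes, 91 mm across, 113 mm tall, standing loose between chamber and robot; origin at the centre of its underside.
- dropper: Bystander: small white dropper bottle, 38 mm across, 90 mm tall, standing loose before the chamber's low front; origin at the centre of its underside.
- clamp_low_far (a joint): Turn of the lower far T-bar clamp on the lid, rad: 0 = loose (bar points to the middle of the lid), grows clockwise seen from above the lid, 0.785 = an eighth of a turn, 1.6 = fully tight at its stop (bar crosswise to the line to the lid's middle). Friction 0.15 N m all the way, so fingers set astride the bar turn it without gripping; it stays where left.
- grip_low_far (a point): Grip point of the lower far clamp, on its turning axis; x = 62, y = 162, z = 29 mm in the frame of lid_hinge (21 mm above the lid's top). Black bar 60 long, 14 wide, 22 mm tall, from 12 mm below this point to 10 mm above it, on a 12 mm stem. x runs along the bar, z along the axis away from the lid; with the lid shut z leans 25 degrees towards the chamber's front.
- clamp_low_near (a joint): Turn of the lower near T-bar clamp on the lid, rad: 0 = loose (bar points to the middle of the lid), grows clockwise seen from above the lid, 0.785 = an eighth of a turn, 1.6 = fully tight at its stop (bar crosswise to the line to the lid's middle). Friction 0.15 N m all the way, so fingers set astride the bar turn it without gripping; it stays where left.
- grip_low_near (a point): Grip point of the lower near clamp, on its turning axis; x = -62, y = 162, z = 29 mm in the frame of lid_hinge (21 mm above the lid's top). Black bar 60 long, 14 wide, 22 mm tall, from 12 mm below this point to 10 mm above it, on a 12 mm stem. x runs along the bar, z along the axis away from the lid; with the lid shut z leans 25 degrees towards the chamber's front.
- clamp_high_near (a joint): Turn of the upper near T-bar clamp on the lid, rad: 0 = loose (bar points to the middle of the lid), grows clockwise seen from above the lid, 0.785 = an eighth of a turn, 1.6 = fully tight at its stop (bar crosswise to the line to the lid's middle). Friction 0.15 N m all the way, so fingers set astride the bar turn it without gripping; it stays where left.
- grip_high_near (a point): Grip point of the upper near clamp, on its turning axis; x = -62, y = 38, z = 29 mm in the frame of lid_hinge (21 mm above the lid's top). Black bar 60 long, 14 wide, 22 mm tall, from 12 mm below this point to 10 mm above it, on a 12 mm stem. x runs along the bar, z along the axis away from the lid; with the lid shut z leans 25 degrees towards the chamber's front.
- clamp_high_far (a joint): Turn of the upper far T-bar clamp on the lid, rad: 0 = loose (bar points to the middle of the lid), grows clockwise seen from above the lid, 0.785 = an eighth of a turn, 1.6 = fully tight at its stop (bar crosswise to the line to the lid's middle). Friction 0.15 N m all the way, so fingers set astride the bar turn it without gripping; it stays where left.
- grip_high_far (a point): Grip point of the upper far clamp, on its turning axis; x = 62, y = 38, z = 29 mm in the frame of lid_hinge (21 mm above the lid's top). Black bar 60 long, 14 wide, 22 mm tall, from 12 mm below this point to 10 mm above it, on a 12 mm stem. x runs along the bar, z along the axis away from the lid; with the lid shut z leans 25 degrees towards the chamber's front.

How it is judged:
By the outcome, as a careful person would: the job done as asked, in the order asked, and still so for the second after the job is handed in, with the robot touching nothing.
It also fails if it takes over 72 s, if anything falls off the work surface, if the arm or the gripper's body presses on something with over 40 N, if the wrist force passes 120 N, or if a joint passes its speed limit or range.

### The arm

A 6-joint arm with a two-finger parallel gripper is mounted at the origin on a cart in front of the work surface, level with it; the furniture and walls round the work are solid. World frame = base frame: x ahead of the robot, y to its left, z up, the work surface at z = 0. Lengths are in mm, angles in rad, forces in N, time in s.
With the tool pointing down it reaches from about 400 to 825 mm from the base axis. Payload 7 kg.
Tool frame: the origin (TCP) lies on the mounting face of the last link; the fingertips stand 178 mm ahead of it and the grasp point (between the pads) lies 159 mm ahead of it; z points along the fingers, y is the line along which they close (so a half turn about z gives the same grasp; the last joint's range is limited). The gripper opens to 88 mm and grips with 3 to 60 N. Pads are 19 mm wide; open, the fingers measure 130 mm over their backs; the gripper's body (78 mm by 193 mm) begins 47 mm behind the grasp point.
Start: joints at [-0.939, 0.359, 0.012, 0, -1.224, -0.288], TCP at [227.493, -635.486, 404.661] pointing down, gripper open.
Joint ranges: [-3.07, 3.07], [-1.43, 2.12], [-1.02, 1.25], [-3.03, 1.67], [-3.05, -0], [-3.03, 3.03]. Speed limits (rad/s): [2.39, 2.39, 3.01, 3.14, 3.14, 3.14].

### API

Orientations are given as a unit quaternion [x, y, z, w].
In Python, from bench import ctrl gives the robot as it stands.
- The arm moves only by the shell command python3 -m inch 'ROWS' [OPENING] [FORCE]. ROWS is JSON, a list of rows, each an object with "delta_pos": the shift along the tool's x, y, z in m, a list of three; "angular": the turn, a rotation vector about the tool's x, y, z in degrees, a list of three. In form: [{"delta_pos": [dx, dy, dz], "angular": [wx, wy, wz]}, ...]. A call has 1 to 20 rows; each row shifts and turns the commanded pose from where the row before left it, along the tool's axes as they then stand; what a row does not reach is not made up. A row lasts 1/12 s, in which the tool goes at most 41.7 mm and 7.16 degrees, less where a joint would pass 70% of its speed; a pose out of reach is approached as far as the arm can. A call is refused whole if a number of a shift passes 0.0417 or a number of a turn 7.16, either way. A call with a gripper value outside its range is refused whole. OPENING is the closure, from -1 (fully open) to 1 (shut), so that 0 is half open, set as the call begins (- or left out, the last holds). The fingers move at their own pace and stop on an object; FORCE is the grip in N (left out, the last holds). Time passes only in rows, so rows that do not move let the fingers close. It gives the time, the measured TCP pose, the force, the opening and the grip force at its end, in the units of the state.
- ctrl.sense(): the state, without advancing time (a new reading comes with each control period).
- ctrl.snapshot(name): name is "scene" or "top"; returns the picture (480x640x3 uint8, red, green, blue); there is no depth.
- ctrl.camera_info(name): a dict with "fov_y" (degrees; the focal length in pixels is half the picture's height over the tangent of half this angle, whatever the lens; pixels are square), "cx", "cy" (the principal point, pixels), "origin" and "attitude" of the camera in the world. Camera axes: x right, y down, z forward; pixel columns grow to the right and rows downward; lengths in mm; the calibration is good to about 2 mm. A picture is of the moment at which its call begins. camera_info takes no time and is no camera call.
- ctrl.hand_in(): hands the job in; it is judged then, once.
The state is a dict: "time_s": time; "qpos": joint angles; "joint_vel": joint speeds; "joint_efforts": joint torques, N m; "tcp_pos": TCP position; "ee_rot": TCP orientation; "contact_force": force on the tool from outside, world axes, zero at the start; "wrist_torque": the same for the moment, N m; "gripper_width": finger opening in mm; "grasp_force": force on a finger pad.
Only numpy, scipy, OpenCV 4.12 (cv2) and the standard library are available. Lean on these libraries where they do the work, as an engineer would, in place of code of your own. Each camera call takes 0.05 s, during which the arm holds its last target. There are 200 camera calls.

## Working session

There is one attempt and no reset: what is moved stays moved. The work goes in short steps, Python scripts to look and compute and a shell command to move; the robot and the scene stay as the last step left them, time stands still between calls to the robot, and variables do not carry over. Pictures are saved under pics/ and viewed, at most 10 in all, crops included, and the job is handed in when it is done.

```bash
ls; mkdir -p pics
python3 - <<'E'
from bench import ctrl
import cv2
for n in("scene","top"):
    cv2.imwrite(f"pics/{n}0.png",ctrl.snapshot(n)[:,:,::-1]); print(n,ctrl.camera_info(n))
print(ctrl.sense())
E
```

```text
pics
scene {'fov_y': 52.398694369503865, 'cx': 329.1501967573839, 'cy': 245.3438985272659, 'origin': array([-13.49683575, 733.67647091, 730.11925777]), 'attitude': array([-0.28475013,  0.84285734, -0.43483271,  0.13938931])}
top {'fov_y': 53.113674601539486, 'cx': 318.2490956790045, 'cy': 237.36026632082476, 'origin': array([ 438.73686762,   63.39939401, 1190.32768584]), 'attitude': array([-0.70659624,  0.70708054, -0.02011494,  0.01882168])}
{'time_s': 0.1, 'qpos': array([-9.38896463e-01,  3.59342065e-01,  1.11697746e-02, -2.86494144e-04,
       -1.22406695e+00, -2.88128963e-01]), 'joint_vel': array([-3.93291159e-04, -6.36245499e-04,  9.27796370e-04,  1.42400959e-03,
        2.09708201e-03,  7.95470272e-05]), 'joint_efforts': array([-2.85123708e-03, -5.84160697e+01,  2.93749827e+01,  7.01538920e+00,
        1.02008818e-02, -7.15970668e-05]), 'tcp_pos': array([ 227.4677306 , -635.35604252,  403.81120162]), 'ee_rot': array([-1.70992215e-01,  9.85272106e-01,  7.06255647e-04, -1.99613406e-04]), 'contact_force': array([ 0.16966602,  0.34354278, -0.59518099]), 'wrist_torque': array([ 0.02258982, -0.01825445, -0.02238241]), 'grasp_force': 0.0, 'gripper_width': 87.52074583337873}
```

View pics/scene0.png

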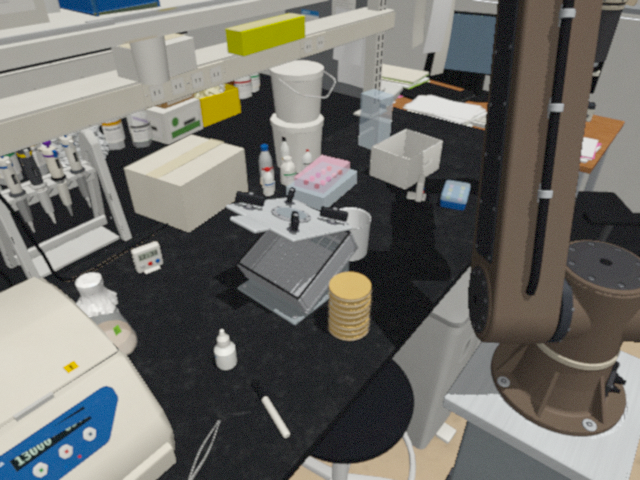

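View pics/top0.png

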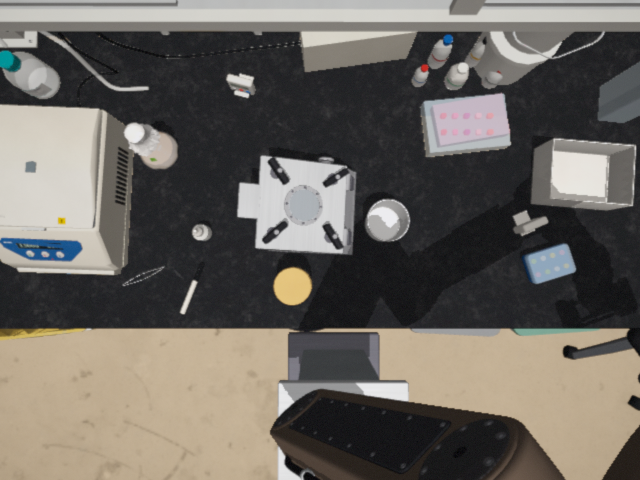

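The scene view shows the chamber around (300,250) with the lid ajar and its clamps at (250,199), (291,194), (334,214) and (295,221). The top view shows the clamps near (278,170), (336,177), (274,233) and (333,235), and the tab at the left (248,200). Next I'll enlarge both.

Run:
```python
import cv2,numpy as np
t=cv2.imread("pics/top0.png")[140:270,230:365]; s=cv2.imread("pics/scene0.png")[175:310,222:357]
a=cv2.resize(t,None,fx=2.95,fy=2.95,interpolation=2); a=cv2.resize(t,(398,400),interpolation=2); b=cv2.resize(s,(400,400),interpolation=2)
cv2.imwrite("pics/m1.png",np.hstack([a,b]))
```

```text
(no output)
```

View pics/m1.png

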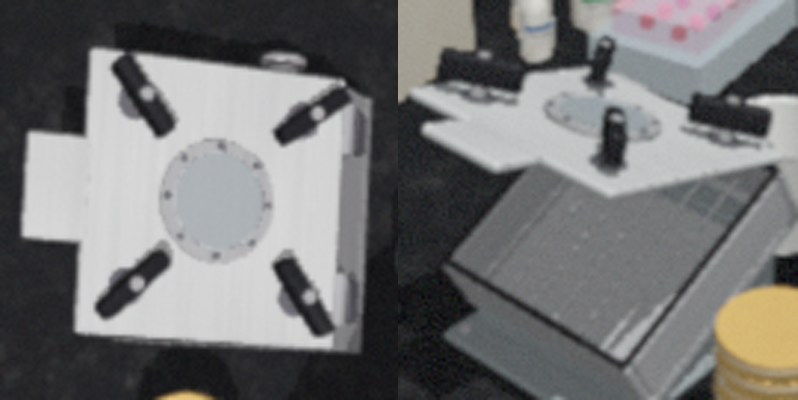

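The crops show the clamp hub caps. In the left (top) crop they are at (147,93), (318,113), (137,284) and (310,298), with the tab's outer corners at (28,131) and (22,238). In the right (scene) crop they are at (85,55), (208,42), (217,112) and (337,100) from its left edge. Next I'll triangulate the hubs and fit the lid frame.

```bash
cat > h.py <<'E'
import numpy as np
from scipy.spatial.transform import Rotation as R
from scipy.optimize import least_squares
from bench import ctrl
S={'lf':(62,162),'ln':(-62,162),'hn':(-62,38),'hf':(62,38)}
def proj(n,P):
    c=ctrl.camera_info(n); f=240/np.tan(np.radians(c['fov_y']/2))
    q=(np.atleast_2d(P)-c['origin'])@R.from_quat(c['attitude']).as_matrix()
    return q[:,:2]/q[:,2:]*f+[c['cx'],c['cy']]
def ray(n,uv):
    c=ctrl.camera_info(n); f=240/np.tan(np.radians(c['fov_y']/2))
    d=R.from_quat(c['attitude']).apply([(uv[0]-c['cx'])/f,(uv[1]-c['cy'])/f,1]); return c['origin'],d/np.linalg.norm(d)
def lidframe(p):   # p: origin x,y, yaw, lid angle, dz of hinge -> hinge pos, rotation matrix
    Y=R.from_euler('z',p[2]); a=np.radians(25)
    o=np.array([p[0],p[1],0])+Y.apply([0,-100*np.cos(a),110+100*np.sin(a)+p[4]])
    return o,(Y*R.from_euler('x',-a+p[3])).as_matrix()
def pt(p,v): o,M=lidframe(p); return o+np.atleast_2d(v)@M.T
E
python3 - <<'E'
from h import *
k=['lf','hf','ln','hn']
t=np.array([(147,93),(318,113),(137,284),(310,298)])/[398/135,400/130]+[230,140]
s=np.array([(85,55),(208,42),(217,112),(337,100)])/(400/135)+[222,175]
hub=np.array([(*S[i],40) for i in k])
tab=np.array([(35,235,8),(-35,235,8)]); tt=np.array([(28,131),(22,238)])/[398/135,400/130]+[230,140]
res=lambda p:np.r_[(proj('top',pt(p,hub))-t).ravel(),(proj('scene',pt(p,hub))-s).ravel(),(proj('top',pt(p,tab))-tt).ravel()]
for fr in (0,1):
    f=least_squares(lambda p:res(np.r_[p[:4],p[4]*fr]),[450,60,0,.5,0]); print(f.x.round(3),f.fun.round(1))
def onz(n,uv,z): o,d=ray(n,uv); return o+d*(z-o[2])/d[2]
print('dish',onz('top',(293,286),113),'drop',onz('top',(202,233),80),'beak',onz('top',(387,221),100))
E
```

```text
[ 5.59812e+02  9.15800e+01 -5.40000e-02  7.64000e-01  0.00000e+00] [-0.   0.3 -0.   0.5 -0.2  0.3 -0.4 -0.   0.1 -1.1 -0.5 -0.6  0.5  1.2
 -0.7 -1.   0.3 -0.1  0.1 -0.2]
[ 5.60022e+02  9.21460e+01 -5.20000e-02  7.74000e-01 -1.57200e+00] [ 0.1  0.3 -0.1  0.5  0.   0.2 -0.4 -0.1  0.1 -1.  -0.6 -0.1  0.6  1.2
 -0.8 -0.4  0.3 -0.2  0.2 -0.2]
dish [389.31927056 117.90178974 113.        ] drop [510.23051752 330.57262128  80.        ] beak [536.08572515 -95.33036119 100.        ]
```

```bash
cat >> h.py <<'E'
P=np.array([559.9,91.8,-.053,.768,-.7])
def Pa(a): q=P.copy(); q[3]=a; return q
def tool(phi,tilt):
    "tool attitude: closing axis y at angle phi (deg) in the lid plane, lid plane tilted down by tilt (deg)"
    L=R.from_euler('z',P[2])*R.from_euler('x',-np.radians(tilt)); f=np.radians(phi)
    y=np.array([np.cos(f),np.sin(f),0]); z=np.array([0,0,-1.]); return L*R.from_matrix(np.c_[np.cross(y,z),y,z])
def now():
    s=ctrl.sense(); return R.from_quat(s['ee_rot']),s['tcp_pos']
def plan(Rt,pt_,ahead,n,start=None):
    "equal rows bringing the point 'ahead' mm before the TCP to pt_; returns the end pose"
    tcp=np.ravel(pt_)-Rt.apply([0,0,ahead]); R0,p0=start or now()
    w=(R0.inv()*Rt).as_rotvec()/n; d=R0.inv().apply(tcp-p0)
    d=np.linalg.solve(sum(R.from_rotvec(w*i).as_matrix() for i in range(n)),d)
    print(n,'rows',(d/1000).round(4).tolist(),np.degrees(w).round(2).tolist()); return Rt,tcp
E
python3 - <<'E'
from h import *
print(pt(P,[(0,224,8),(62,162,39)]).round(0))
t=pt(P,(0,224,8))[0]; 
a=plan(tool(-180,0),[t[0],t[1],300],178,26)
a=plan(tool(-180,0),[t[0],t[1],t[2]+4],178,5,a)
E
```

```text
[[566. 210. 232.]
 [624. 138. 241.]]
26 rows [-0.0357, 0.0103, -0.0028] [0.0, 0.0, -2.59]
5 rows [0.0, 0.0, 0.0128] [0.0, 0.0, 0.0]
```

```bash
python3 -m inch '[{"delta_pos":[-0.0357,0.0103,-0.0028],"angular":[0,0,-2.59]},{"delta_pos":[-0.0357,0.0103,-0.0028],"angular":[0,0,-2.59]},{"delta_pos":[-0.0357,0.0103,-0.0028],"angular":[0,0,-2.59]},{"delta_pos":[-0.0357,0.0103,-0.0028],"angular":[0,0,-2.59]},{"delta_pos":[-0.0357,0.0103,-0.0028],"angular":[0,0,-2.59]},{"delta_pos":[-0.0357,0.0103,-0.0028],"angular":[0,0,-2.59]},{"delta_pos":[-0.0357,0.0103,-0.0028],"angular":[0,0,-2.59]},{"delta_pos":[-0.0357,0.0103,-0.0028],"angular":[0,0,-2.59]},{"delta_pos":[-0.0357,0.0103,-0.0028],"angular":[0,0,-2.59]},{"delta_pos":[-0.0357,0.0103,-0.0028],"angular":[0,0,-2.59]},{"delta_pos":[-0.0357,0.0103,-0.0028],"angular":[0,0,-2.59]},{"delta_pos":[-0.0357,0.0103,-0.0028],"angular":[0,0,-2.59]},{"delta_pos":[-0.0357,0.0103,-0.0028],"angular":[0,0,-2.59]}]' 1 20
python3 -m inch '[{"delta_pos":[-0.0357,0.0103,-0.0028],"angular":[0,0,-2.59]},{"delta_pos":[-0.0357,0.0103,-0.0028],"angular":[0,0,-2.59]},{"delta_pos":[-0.0357,0.0103,-0.0028],"angular":[0,0,-2.59]},{"delta_pos":[-0.0357,0.0103,-0.0028],"angular":[0,0,-2.59]},{"delta_pos":[-0.0357,0.0103,-0.0028],"angular":[0,0,-2.59]},{"delta_pos":[-0.0357,0.0103,-0.0028],"angular":[0,0,-2.59]},{"delta_pos":[-0.0357,0.0103,-0.0028],"angular":[0,0,-2.59]},{"delta_pos":[-0.0357,0.0103,-0.0028],"angular":[0,0,-2.59]},{"delta_pos":[-0.0357,0.0103,-0.0028],"angular":[0,0,-2.59]},{"delta_pos":[-0.0357,0.0103,-0.0028],"angular":[0,0,-2.59]},{"delta_pos":[-0.0357,0.0103,-0.0028],"angular":[0,0,-2.59]},{"delta_pos":[-0.0357,0.0103,-0.0028],"angular":[0,0,-2.59]},{"delta_pos":[-0.0357,0.0103,-0.0028],"angular":[0,0,-2.59]},{"delta_pos":[0,0,0],"angular":[0,0,0]}]'
python3 - <<'E'
from h import *
import cv2
print(ctrl.sense()['qpos'].round(2),now()[1],now()[0].as_matrix().round(2).tolist())
cv2.imwrite("pics/top1.png",ctrl.snapshot('top')[:,:,::-1])
def path(tip,t0,t1,a0,a1,k,n,start):
    for i in range(1,k+1):
        a=a0+(a1-a0)*i/k; start=plan(tool(-180,t0+(t1-t0)*i/k),pt(Pa(a),(0,224,tip)),178,n,start)
    return start
s=plan(tool(-180,0),pt(P,(0,224,10)),178,5)
s=path(8,0,25,P[3],0,4,6,s)
E
```

```text
time_s: 1.18
tcp_pos: [525.6, -262.0, 440.8]
ee_rot: [-0.45, 0.893, 0.0, -0.0]
contact_force: [0.9, -1.1, -0.2]
gripper_width: 6.8
grasp_force: 0.0
time_s: 2.35
tcp_pos: [565.6, 215.7, 477.1]
ee_rot: [-0.691, 0.723, 0.0, 0.0]
contact_force: [0.9, -1.2, -0.8]
gripper_width: 0.5
grasp_force: 0.0
[ 0.69  0.21 -0.03 -0.   -1.33 -0.73] [565.64512877 215.74937052 477.10580056] [[-0.05, -1.0, -0.0], [-1.0, 0.05, 0.0], [-0.0, 0.0, -1.0]]
5 rows [0.0008, -0.0001, 0.013] [0.01, -0.0, 0.07]
6 rows [-0.0056, 0.0, 0.0071] [-0.0, 1.04, -0.0]
6 rows [-0.0049, 0.0, 0.007] [-0.0, 1.04, -0.0]
6 rows [-0.0043, -0.0, 0.0071] [-0.0, 1.04, 0.0]
6 rows [-0.0037, -0.0, 0.0072] [-0.0, 1.04, -0.0]
```

```bash
python3 -m inch '[{"delta_pos":[0.0008,0,0.013],"angular":[0,0,0]},{"delta_pos":[0.0008,0,0.013],"angular":[0,0,0]},{"delta_pos":[0.0008,0,0.013],"angular":[0,0,0]},{"delta_pos":[0.0008,0,0.013],"angular":[0,0,0]},{"delta_pos":[0.0008,0,0.013],"angular":[0,0,0]},{"delta_pos":[-0.0056,0,0.0071],"angular":[0,1.04,0]},{"delta_pos":[-0.0056,0,0.0071],"angular":[0,1.04,0]},{"delta_pos":[-0.0056,0,0.0071],"angular":[0,1.04,0]},{"delta_pos":[-0.0056,0,0.0071],"angular":[0,1.04,0]},{"delta_pos":[-0.0056,0,0.0071],"angular":[0,1.04,0]},{"delta_pos":[-0.0056,0,0.0071],"angular":[0,1.04,0]},{"delta_pos":[-0.0049,0,0.007],"angular":[0,1.04,0]},{"delta_pos":[-0.0049,0,0.007],"angular":[0,1.04,0]},{"delta_pos":[-0.0049,0,0.007],"angular":[0,1.04,0]},{"delta_pos":[-0.0049,0,0.007],"angular":[0,1.04,0]},{"delta_pos":[-0.0049,0,0.007],"angular":[0,1.04,0]},{"delta_pos":[-0.0049,0,0.007],"angular":[0,1.04,0]}]'
python3 - <<'E'
from h import *
import cv2
b=np.hstack([ctrl.snapshot('top')[100:300,180:440],ctrl.snapshot('scene')[150:350,180:440]])[:,:,::-1]
cv2.imwrite("pics/m2.png",cv2.resize(b,(800,308)))
s=now()
for a,t in((.18,20),(0,25)): s=plan(tool(-180,t),pt(Pa(a),(0,224,8)),178,6,s)
E
```

```text
time_s: 3.82
tcp_pos: [569.1, 261.1, 321.7]
ee_rot: [-0.684, 0.721, -0.076, -0.079]
contact_force: [0.1, -0.4, 1.6]
gripper_width: 0.1
grasp_force: 0.9
6 rows [-0.0054, -0.0, 0.0072] [0.01, 1.23, 0.02]
6 rows [-0.0031, -0.0, 0.0067] [-0.0, 0.83, -0.0]
```

View pics/m2.png

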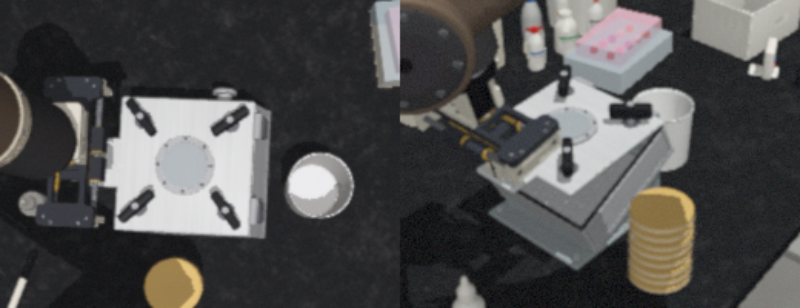

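The picture shows the lid following the fingertip down. It is about half shut in both views, and the bystanders are clear. Continuing.

```bash
python3 -m inch '[{"delta_pos":[-0.0054,0,0.0072],"angular":[0,1.23,0]},{"delta_pos":[-0.0054,0,0.0072],"angular":[0,1.23,0]},{"delta_pos":[-0.0054,0,0.0072],"angular":[0,1.23,0]},{"delta_pos":[-0.0054,0,0.0072],"angular":[0,1.23,0]},{"delta_pos":[-0.0054,0,0.0072],"angular":[0,1.23,0]},{"delta_pos":[-0.0054,0,0.0072],"angular":[0,1.23,0]},{"delta_pos":[-0.0031,0,0.0067],"angular":[0,0.83,0]},{"delta_pos":[-0.0031,0,0.0067],"angular":[0,0.83,0]},{"delta_pos":[-0.0031,0,0.0067],"angular":[0,0.83,0]},{"delta_pos":[-0.0031,0,0.0067],"angular":[0,0.83,0]},{"delta_pos":[-0.0031,0,0.0067],"angular":[0,0.83,0]},{"delta_pos":[-0.0031,0,0.0067],"angular":[0,0.83,0]}]'
python3 -m inch '[{"delta_pos":[0,0,0.001],"angular":[0,0,0]},{"delta_pos":[0,0,0.001],"angular":[0,0,0]}]'
python3 - <<'E'
from h import *
R0,p0=now(); tip=p0+R0.apply([0,0,178]); o,M=lidframe(Pa(0)); print('tip in lid',((tip-o)@M).round(1))
E
```

```text
time_s: 4.92
tcp_pos: [570.1, 282.6, 227.2]
ee_rot: [-0.672, 0.708, -0.148, -0.156]
contact_force: [0.0, 1.4, 1.9]
gripper_width: 0.3
grasp_force: 1.0
time_s: 5.08
tcp_pos: [570.1, 282.3, 226.3]
ee_rot: [-0.673, 0.708, -0.149, -0.156]
contact_force: [-7.1, 6.1, 13.5]
gripper_width: 1.1
grasp_force: 7.4
tip in lid [  0.3 223.7   8.7]
```

```bash
python3 -m inch '[{"delta_pos":[0,0,0.001],"angular":[0,0,0]},{"delta_pos":[0,0,0],"angular":[0,0,0]}]'
python3 - <<'E'
from h import *
q=Pa(0); s=plan(tool(-180,25),pt(q,(0,224,60)),178,2)
s=plan(tool(-135,25),pt(q,(*S['ln'],77)),159,9,s)
s=plan(tool(-135,25),pt(q,(*S['ln'],32)),159,3,s)
E
```

```text
time_s: 5.25
tcp_pos: [569.9, 282.1, 226.4]
ee_rot: [-0.673, 0.708, -0.148, -0.156]
contact_force: [-6.6, 6.1, 12.0]
gripper_width: 0.1
grasp_force: 6.6
2 rows [-0.0005, -0.0001, -0.0257] [-0.05, 0.08, 0.04]
9 rows [0.0042, 0.0091, 0.0002] [-0.0, 0.0, -5.0]
3 rows [0.0, 0.0, 0.015] [0.0, 0.0, 0.0]
```

```bash
python3 -m inch '[{"delta_pos":[-0.0005,0,-0.0257],"angular":[0,0,0]},{"delta_pos":[-0.0005,0,-0.0257],"angular":[0,0,0]},{"delta_pos":[0.0042,0.0091,0.0002],"angular":[0,0,-5]},{"delta_pos":[0.0042,0.0091,0.0002],"angular":[0,0,-5]},{"delta_pos":[0.0042,0.0091,0.0002],"angular":[0,0,-5]},{"delta_pos":[0.0042,0.0091,0.0002],"angular":[0,0,-5]},{"delta_pos":[0.0042,0.0091,0.0002],"angular":[0,0,-5]},{"delta_pos":[0.0042,0.0091,0.0002],"angular":[0,0,-5]},{"delta_pos":[0.0042,0.0091,0.0002],"angular":[0,0,-5]},{"delta_pos":[0.0042,0.0091,0.0002],"angular":[0,0,-5]},{"delta_pos":[0.0042,0.0091,0.0002],"angular":[0,0,-5]},{"delta_pos":[0,0,0],"angular":[0,0,0]}]' 0.1 30
python3 - <<'E'
from h import *
import cv2
I=np.hstack([ctrl.snapshot('top')[140:270,220:365],ctrl.snapshot('scene')[180:310,215:360]])[:,:,::-1]
# mark expected hub caps
for n,ox,oy,sx in(('top',220,140,0),('scene',215,180,145)):
    for u in proj(n,pt(Pa(0),[(*v,40) for v in S.values()])): print(n,u.round(1))
cv2.imwrite("pics/m3.png",cv2.resize(I,(798,358),interpolation=2))
print(ctrl.sense()['qpos'].round(2))
q=Pa(0); s=plan(tool(-135,25),pt(q,(*S['ln'],32)),159,3)
E
```

```text
time_s: 6.25
tcp_pos: [505.3, 248.7, 296.1]
ee_rot: [0.893, -0.396, 0.077, 0.201]
contact_force: [0.2, -0.1, -0.7]
gripper_width: 39.6
grasp_force: 0.0
top [273.7 180.6]
top [270.5 235.6]
top [320.9 236.9]
top [323.9 179.1]
scene [247.2 247.1]
scene [289.4 271. ]
scene [326.  225.8]
scene [283.2 205.5]
[ 0.89  0.36 -0.41  0.27 -1.17 -0.31]
3 rows [-0.0, -0.0001, 0.0145] [-0.05, 0.03, -0.04]
```

View pics/m3.png

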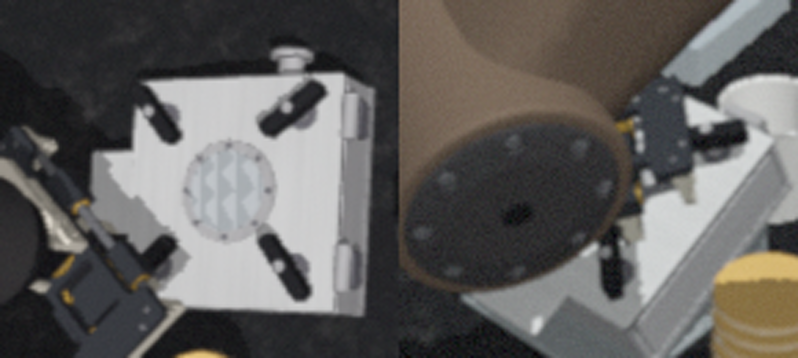

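The top crop shows the caps at (286,106) and (281,267), where the model predicts them within about 1 px. The gripper stands crosswise to the low-near bar, so I'll descend and grip.

```bash
python3 -m inch '[{"delta_pos":[0,0,0.0145],"angular":[0,0,0]},{"delta_pos":[0,0,0.0145],"angular":[0,0,0]},{"delta_pos":[0,0,0.0145],"angular":[0,0,0]},{"delta_pos":[0,0,0],"angular":[0,0,0]}]'
python3 -m inch '[{"delta_pos":[0,0,0],"angular":[0,0,0]},{"delta_pos":[0,0,0],"angular":[0,0,0]},{"delta_pos":[0,0,0],"angular":[0,0,0]},{"delta_pos":[0,0,0],"angular":[0,0,0]}]' 1 30
python3 -m inch '[{"delta_pos":[0,0,0],"angular":[0,0,6.43]},{"delta_pos":[0,0,0],"angular":[0,0,6.43]},{"delta_pos":[0,0,0],"angular":[0,0,6.43]},{"delta_pos":[0,0,0],"angular":[0,0,6.43]},{"delta_pos":[0,0,0],"angular":[0,0,6.43]},{"delta_pos":[0,0,0],"angular":[0,0,6.43]},{"delta_pos":[0,0,0],"angular":[0,0,6.43]},{"delta_pos":[0,0,0],"angular":[0,0,0]}]'
cat >> h.py <<'E'
def where():
    R0,p0=now(); o,M=lidframe(Pa(0)); y=M.T@R0.as_matrix()[:,1]
    print('grasp in lid',((p0+R0.apply([0,0,159])-o)@M).round(1),'phi',np.degrees(np.arctan2(y[1],y[0])).round(1),'q',ctrl.sense()['qpos'].round(2))
E
python3 - <<'E'
from h import *
where()
q=Pa(0); s=plan(tool(-180,25),pt(q,(*S['ln'],77)),159,2)
s=plan(tool(-135,25),pt(q,(*S['hf'],77)),159,9,s)
s=plan(tool(-135,25),pt(q,(*S['hf'],32)),159,2,s)
E
```

```text
time_s: 6.68
tcp_pos: [504.5, 230.8, 253.6]
ee_rot: [0.891, -0.398, 0.076, 0.203]
contact_force: [-0.8, -0.8, 0.5]
gripper_width: 39.2
grasp_force: 0.0
time_s: 7.02
tcp_pos: [505.4, 232.5, 257.0]
ee_rot: [0.892, -0.397, 0.077, 0.2]
contact_force: [0.4, -0.0, 0.1]
gripper_width: 18.5
grasp_force: 0.0
time_s: 7.68
tcp_pos: [505.9, 232.4, 257.0]
ee_rot: [-0.67, 0.711, -0.149, -0.154]
contact_force: [5.4, -3.2, -2.5]
gripper_width: 13.6
grasp_force: 29.8
grasp in lid [-60.9 162.9  33. ] phi 179.6 q [ 0.87  0.39 -0.48  0.3  -1.07 -1.12]
2 rows [0.0001, 0.0003, -0.022] [-0.08, 0.12, -0.18]
9 rows [0.0181, -0.0084, -0.0] [-0.0, 0.0, -5.0]
2 rows [0.0, -0.0, 0.0225] [0.0, 0.0, 0.0]
```

```bash
python3 -m inch '[{"delta_pos":[0,0,0],"angular":[0,0,0]},{"delta_pos":[0,0,0],"angular":[0,0,0]},{"delta_pos":[0,0,-0.022],"angular":[0,0,0]},{"delta_pos":[0,0,-0.022],"angular":[0,0,0]},{"delta_pos":[0.0181,-0.0084,0],"angular":[0,0,-5]},{"delta_pos":[0.0181,-0.0084,0],"angular":[0,0,-5]},{"delta_pos":[0.0181,-0.0084,0],"angular":[0,0,-5]},{"delta_pos":[0.0181,-0.0084,0],"angular":[0,0,-5]},{"delta_pos":[0.0181,-0.0084,0],"angular":[0,0,-5]},{"delta_pos":[0.0181,-0.0084,0],"angular":[0,0,-5]},{"delta_pos":[0.0181,-0.0084,0],"angular":[0,0,-5]},{"delta_pos":[0.0181,-0.0084,0],"angular":[0,0,-5]},{"delta_pos":[0.0181,-0.0084,0],"angular":[0,0,-5]},{"delta_pos":[0,0,0],"angular":[0,0,0]}]' 0.3
python3 - <<'E'
from h import *
import cv2
where()
cv2.imwrite("pics/m4.png",cv2.resize(ctrl.snapshot('top')[120:280,210:390,::-1],(800,600)))
I=np.hstack([ctrl.snapshot('top')[140:270,220:365],ctrl.snapshot('scene')[180:310,215:360]])[:,:,::-1]
cv2.imwrite("pics/m4.png",cv2.resize(I,(798,358),interpolation=2))
s=plan(tool(-135,25),pt(Pa(0),(*S['hf'],32)),159,2)
E
```

```text
time_s: 8.85
tcp_pos: [625.7, 130.5, 349.1]
ee_rot: [0.893, -0.395, 0.077, 0.201]
contact_force: [-0.0, 1.3, 1.4]
gripper_width: 30.4
grasp_force: 0.0
grasp in lid [63.8 37.4 76.1] phi -134.7 q [ 0.6   0.39 -0.25  0.36 -1.22 -0.04]
2 rows [0.0004, -0.0003, 0.0218] [-0.05, 0.06, -0.02]
```

View pics/m4.png

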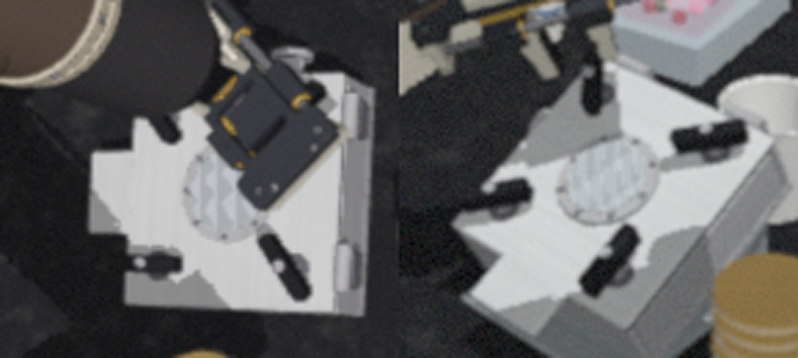

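The picture shows the low-near bar at (155,262), turned an eighth. The lid is still shut and the gripper is above high-far.

```bash
python3 -m inch '[{"delta_pos":[0.0004,-0.0003,0.0218],"angular":[0,0,0]},{"delta_pos":[0.0004,-0.0003,0.0218],"angular":[0,0,0]},{"delta_pos":[0,0,0],"angular":[0,0,0]}]'
python3 -m inch '[{"delta_pos":[0,0,0],"angular":[0,0,0]},{"delta_pos":[0,0,0],"angular":[0,0,0]},{"delta_pos":[0,0,0],"angular":[0,0,0]},{"delta_pos":[0,0,0],"angular":[0,0,0]},{"delta_pos":[0,0,0],"angular":[0,0,0]}]' 1 30
python3 -m inch '[{"delta_pos":[0,0,0],"angular":[0,0,6.43]},{"delta_pos":[0,0,0],"angular":[0,0,6.43]},{"delta_pos":[0,0,0],"angular":[0,0,6.43]},{"delta_pos":[0,0,0],"angular":[0,0,6.43]},{"delta_pos":[0,0,0],"angular":[0,0,6.43]},{"delta_pos":[0,0,0],"angular":[0,0,6.43]},{"delta_pos":[0,0,0],"angular":[0,0,6.43]},{"delta_pos":[0,0,0],"angular":[0,0,0]}]'
python3 -m inch '[{"delta_pos":[0,0,0],"angular":[0,0,0]},{"delta_pos":[0,0,0],"angular":[0,0,0]},{"delta_pos":[0,0,-0.022],"angular":[0,0,0]},{"delta_pos":[0,0,-0.022],"angular":[0,0,0]},{"delta_pos":[0,0,0],"angular":[0,0,0]}]' 0.3
python3 - <<'E'
from h import *
where(); q=Pa(0)
s=plan(tool(-45,25),pt(q,(*S['lf'],77)),159,20)
s=plan(tool(-45,25),pt(q,(*S['lf'],32)),159,2,s)
E
```

```text
time_s: 9.25
tcp_pos: [621.8, 112.2, 305.6]
ee_rot: [0.892, -0.397, 0.075, 0.202]
contact_force: [-0.9, 0.5, -0.4]
gripper_width: 30.7
grasp_force: 0.0
time_s: 9.67
tcp_pos: [623.5, 113.3, 310.3]
ee_rot: [0.892, -0.397, 0.078, 0.201]
contact_force: [-3.8, -0.2, 5.6]
gripper_width: 14.7
grasp_force: 28.4
time_s: 10.33
tcp_pos: [624.0, 113.3, 310.3]
ee_rot: [-0.671, 0.71, -0.149, -0.155]
contact_force: [-0.1, -1.8, 6.6]
gripper_width: 13.8
grasp_force: 29.8
time_s: 10.75
tcp_pos: [625.8, 133.4, 352.5]
ee_rot: [-0.674, 0.707, -0.149, -0.153]
contact_force: [1.0, -0.1, 0.8]
gripper_width: 30.4
grasp_force: 0.0
grasp in lid [64.6 38.9 80.5] phi -179.9 q [ 0.6   0.39 -0.25  0.36 -1.22 -0.83]
20 rows [-0.0035, -0.0071, 0.0002] [-0.03, -0.01, -6.74]
2 rows [-0.0, -0.0, 0.0225] [0.0, 0.0, 0.0]
```

```bash
python3 -m inch '[{"delta_pos":[-0.0035,-0.0071,0.0002],"angular":[0,0,-6.74]},{"delta_pos":[-0.0035,-0.0071,0.0002],"angular":[0,0,-6.74]},{"delta_pos":[-0.0035,-0.0071,0.0002],"angular":[0,0,-6.74]},{"delta_pos":[-0.0035,-0.0071,0.0002],"angular":[0,0,-6.74]},{"delta_pos":[-0.0035,-0.0071,0.0002],"angular":[0,0,-6.74]},{"delta_pos":[-0.0035,-0.0071,0.0002],"angular":[0,0,-6.74]},{"delta_pos":[-0.0035,-0.0071,0.0002],"angular":[0,0,-6.74]},{"delta_pos":[-0.0035,-0.0071,0.0002],"angular":[0,0,-6.74]},{"delta_pos":[-0.0035,-0.0071,0.0002],"angular":[0,0,-6.74]},{"delta_pos":[-0.0035,-0.0071,0.0002],"angular":[0,0,-6.74]},{"delta_pos":[-0.0035,-0.0071,0.0002],"angular":[0,0,-6.74]},{"delta_pos":[-0.0035,-0.0071,0.0002],"angular":[0,0,-6.74]},{"delta_pos":[-0.0035,-0.0071,0.0002],"angular":[0,0,-6.74]},{"delta_pos":[-0.0035,-0.0071,0.0002],"angular":[0,0,-6.74]},{"delta_pos":[-0.0035,-0.0071,0.0002],"angular":[0,0,-6.74]},{"delta_pos":[-0.0035,-0.0071,0.0002],"angular":[0,0,-6.74]},{"delta_pos":[-0.0035,-0.0071,0.0002],"angular":[0,0,-6.74]},{"delta_pos":[-0.0035,-0.0071,0.0002],"angular":[0,0,-6.74]},{"delta_pos":[-0.0035,-0.0071,0.0002],"angular":[0,0,-6.74]},{"delta_pos":[-0.0035,-0.0071,0.0002],"angular":[0,0,-6.74]}]'
python3 -m inch '[{"delta_pos":[0,0,0],"angular":[0,0,0]}]'
python3 - <<'E'
from h import *
where(); s=plan(tool(-45,25),pt(Pa(0),(*S['lf'],32)),159,2)
E
```

```text
time_s: 12.42
tcp_pos: [629.4, 243.0, 292.2]
ee_rot: [0.911, 0.352, -0.088, 0.196]
contact_force: [1.1, 0.8, 0.5]
gripper_width: 30.4
grasp_force: 0.0
time_s: 12.5
tcp_pos: [628.8, 243.3, 292.2]
ee_rot: [0.911, 0.352, -0.088, 0.196]
contact_force: [-0.5, 0.3, -0.4]
gripper_width: 30.6
grasp_force: 0.0
grasp in lid [ 60.8 163.5  72.2] phi -44.7 q [ 0.73  0.51 -0.18  0.32 -1.21  1.41]
2 rows [0.0, 0.0008, 0.0201] [-0.06, -0.06, 0.16]
```

```bash
python3 -m inch '[{"delta_pos":[0,0.0008,0.0201],"angular":[0,0,0]},{"delta_pos":[0,0.0008,0.0201],"angular":[0,0,0]},{"delta_pos":[0,0,0],"angular":[0,0,0]}]'
python3 -m inch '[{"delta_pos":[0,0,0],"angular":[0,0,0]},{"delta_pos":[0,0,0],"angular":[0,0,0]},{"delta_pos":[0,0,0],"angular":[0,0,0]},{"delta_pos":[0,0,0],"angular":[0,0,0]},{"delta_pos":[0,0,0],"angular":[0,0,0]}]' 1 30
python3 -m inch '[{"delta_pos":[0,0,0],"angular":[0,0,6.43]},{"delta_pos":[0,0,0],"angular":[0,0,6.43]},{"delta_pos":[0,0,0],"angular":[0,0,6.43]},{"delta_pos":[0,0,0],"angular":[0,0,6.43]},{"delta_pos":[0,0,0],"angular":[0,0,6.43]},{"delta_pos":[0,0,0],"angular":[0,0,6.43]},{"delta_pos":[0,0,0],"angular":[0,0,6.43]},{"delta_pos":[0,0,0],"angular":[0,0,0]}]'
python3 -m inch '[{"delta_pos":[0,0,0],"angular":[0,0,0]},{"delta_pos":[0,0,0],"angular":[0,0,0]},{"delta_pos":[0,0,-0.022],"angular":[0,0,0]},{"delta_pos":[0,0,-0.022],"angular":[0,0,0]},{"delta_pos":[0,0,0],"angular":[0,0,0]}]' 0.3
python3 - <<'E'
from h import *
where(); q=Pa(0)
s=plan(tool(-45,25),pt(q,(*S['hn'],77)),159,9)
s=plan(tool(-45,25),pt(q,(*S['hn'],32)),159,2,s)
E
```

```text
time_s: 12.75
tcp_pos: [629.2, 223.0, 253.7]
ee_rot: [0.913, 0.347, -0.089, 0.197]
contact_force: [0.2, -0.7, -0.2]
gripper_width: 30.5
grasp_force: 0.0
time_s: 13.17
tcp_pos: [630.5, 225.0, 258.1]
ee_rot: [0.912, 0.348, -0.086, 0.197]
contact_force: [1.9, -1.4, 1.7]
gripper_width: 14.5
grasp_force: 28.7
time_s: 13.83
tcp_pos: [630.7, 224.6, 258.2]
ee_rot: [0.976, -0.03, -0.003, 0.215]
contact_force: [4.5, -2.6, 3.9]
gripper_width: 13.7
grasp_force: 29.8
time_s: 14.25
tcp_pos: [631.8, 245.2, 300.5]
ee_rot: [0.977, -0.026, -0.003, 0.213]
contact_force: [-0.2, 1.1, 0.7]
gripper_width: 30.3
grasp_force: 0.0
grasp in lid [ 64.5 162.4  80.7] phi -90.1 q [ 0.73  0.51 -0.17  0.32 -1.22  0.62]
9 rows [-0.0183, 0.0083, 0.0003] [-0.02, -0.05, -5.01]
2 rows [-0.0, 0.0, 0.0225] [0.0, 0.0, 0.0]
```

```bash
python3 -m inch '[{"delta_pos":[-0.0183,0.0083,0.0003],"angular":[0,0,-5]},{"delta_pos":[-0.0183,0.0083,0.0003],"angular":[0,0,-5]},{"delta_pos":[-0.0183,0.0083,0.0003],"angular":[0,0,-5]},{"delta_pos":[-0.0183,0.0083,0.0003],"angular":[0,0,-5]},{"delta_pos":[-0.0183,0.0083,0.0003],"angular":[0,0,-5]},{"delta_pos":[-0.0183,0.0083,0.0003],"angular":[0,0,-5]},{"delta_pos":[-0.0183,0.0083,0.0003],"angular":[0,0,-5]},{"delta_pos":[-0.0183,0.0083,0.0003],"angular":[0,0,-5]},{"delta_pos":[-0.0183,0.0083,0.0003],"angular":[0,0,-5]},{"delta_pos":[0,0,0],"angular":[0,0,0]}]'
python3 - <<'E'
from h import *
where(); s=plan(tool(-45,25),pt(Pa(0),(*S['hn'],32)),159,2)
E
```

```text
time_s: 15.08
tcp_pos: [496.9, 135.1, 347.1]
ee_rot: [0.911, 0.351, -0.088, 0.196]
contact_force: [-0.5, -0.3, -0.6]
gripper_width: 30.4
grasp_force: 0.0
grasp in lid [-65.2  36.3  73.4] phi -44.8 q [ 0.75  0.21 -0.5   0.32 -1.2   1.39]
2 rows [0.0019, 0.0004, 0.0207] [-0.08, -0.08, 0.08]
```

```bash
python3 -m inch '[{"delta_pos":[0.0019,0.0004,0.0207],"angular":[0,0,0]},{"delta_pos":[0.0019,0.0004,0.0207],"angular":[0,0,0]},{"delta_pos":[0,0,0],"angular":[0,0,0]}]'
python3 -m inch '[{"delta_pos":[0,0,0],"angular":[0,0,0]},{"delta_pos":[0,0,0],"angular":[0,0,0]},{"delta_pos":[0,0,0],"angular":[0,0,0]},{"delta_pos":[0,0,0],"angular":[0,0,0]},{"delta_pos":[0,0,0],"angular":[0,0,0]}]' 1 30
python3 -m inch '[{"delta_pos":[0,0,0],"angular":[0,0,6.43]},{"delta_pos":[0,0,0],"angular":[0,0,6.43]},{"delta_pos":[0,0,0],"angular":[0,0,6.43]},{"delta_pos":[0,0,0],"angular":[0,0,6.43]},{"delta_pos":[0,0,0],"angular":[0,0,6.43]},{"delta_pos":[0,0,0],"angular":[0,0,6.43]},{"delta_pos":[0,0,0],"angular":[0,0,6.43]},{"delta_pos":[0,0,0],"angular":[0,0,0]}]'
python3 -m inch '[{"delta_pos":[0,0,0],"angular":[0,0,0]},{"delta_pos":[0,0,0],"angular":[0,0,0]},{"delta_pos":[0,0,-0.022],"angular":[0,0,0]},{"delta_pos":[0,0,-0.022],"angular":[0,0,0]},{"delta_pos":[0,0,-0.022],"angular":[0,0,0]},{"delta_pos":[0,0,0],"angular":[0,0,0]}]' 0.3
python3 - <<'E'
from h import *
import cv2
where(); q=Pa(0)
I=np.hstack([ctrl.snapshot('top')[140:270,220:365],ctrl.snapshot('scene')[180:310,215:360]])[:,:,::-1]
cv2.imwrite("pics/m5.png",cv2.resize(I,(798,358),interpolation=2))
s=plan(tool(-180,25),pt(q,(*S['ln'],77)),159,14)
s=plan(tool(-180,25),pt(q,(*S['ln'],32)),159,2,s)
E
```

```text
time_s: 15.33
tcp_pos: [500.7, 120.4, 305.0]
ee_rot: [0.912, 0.349, -0.089, 0.197]
contact_force: [1.5, -2.9, -0.5]
gripper_width: 30.6
grasp_force: 1.0
time_s: 15.75
tcp_pos: [502.7, 121.2, 308.2]
ee_rot: [0.912, 0.349, -0.086, 0.198]
contact_force: [16.5, -14.0, -7.1]
gripper_width: 14.1
grasp_force: 30.0
time_s: 16.42
tcp_pos: [503.4, 119.6, 309.1]
ee_rot: [0.976, -0.03, -0.003, 0.218]
contact_force: [27.0, -28.8, -5.4]
gripper_width: 13.5
grasp_force: 30.0
time_s: 16.92
tcp_pos: [503.8, 151.6, 371.5]
ee_rot: [0.977, -0.027, -0.002, 0.213]
contact_force: [0.9, 1.1, -0.1]
gripper_width: 30.7
grasp_force: 0.0
grasp in lid [-58.2  41.8 102.6] phi -90.2 q [ 0.77  0.21 -0.44  0.31 -1.25  0.6 ]
14 rows [-0.0065, -0.0071, 0.0016] [-0.02, 0.01, 6.42]
2 rows [0.0, 0.0, 0.0225] [0.0, 0.0, 0.0]
```

View pics/m5.png

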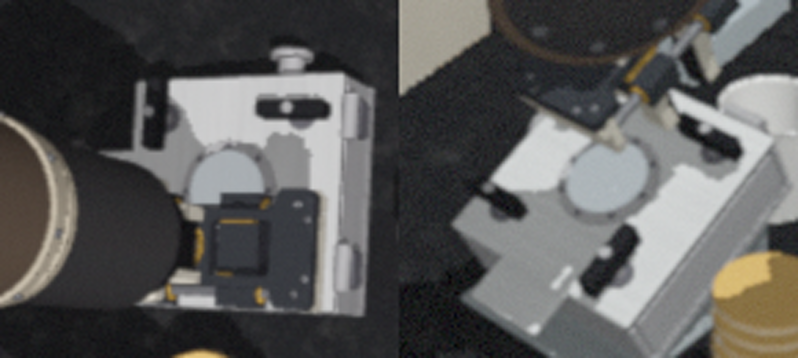

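The picture shows all four bars turned an eighth: the far bars lie along the edges at (155,113) and (293,108), the near ones show in the right crop, and the lid is shut. Pass 2 starts with low-near.

```bash
python3 -m inch '[{"delta_pos":[-0.0065,-0.0071,0.0016],"angular":[0,0,6.42]},{"delta_pos":[-0.0065,-0.0071,0.0016],"angular":[0,0,6.42]},{"delta_pos":[-0.0065,-0.0071,0.0016],"angular":[0,0,6.42]},{"delta_pos":[-0.0065,-0.0071,0.0016],"angular":[0,0,6.42]},{"delta_pos":[-0.0065,-0.0071,0.0016],"angular":[0,0,6.42]},{"delta_pos":[-0.0065,-0.0071,0.0016],"angular":[0,0,6.42]},{"delta_pos":[-0.0065,-0.0071,0.0016],"angular":[0,0,6.42]},{"delta_pos":[-0.0065,-0.0071,0.0016],"angular":[0,0,6.42]},{"delta_pos":[-0.0065,-0.0071,0.0016],"angular":[0,0,6.42]},{"delta_pos":[-0.0065,-0.0071,0.0016],"angular":[0,0,6.42]},{"delta_pos":[-0.0065,-0.0071,0.0016],"angular":[0,0,6.42]},{"delta_pos":[-0.0065,-0.0071,0.0016],"angular":[0,0,6.42]},{"delta_pos":[-0.0065,-0.0071,0.0016],"angular":[0,0,6.42]},{"delta_pos":[-0.0065,-0.0071,0.0016],"angular":[0,0,6.42]},{"delta_pos":[0,0,0],"angular":[0,0,0]},{"delta_pos":[0,0,0],"angular":[0,0,0]},{"delta_pos":[0,0,0],"angular":[0,0,0]}]'
python3 - <<'E'
from h import *
where(); s=plan(tool(-180,25),pt(Pa(0),(*S['ln'],32)),159,2)
E
```

```text
time_s: 18.43
tcp_pos: [506.4, 249.5, 295.8]
ee_rot: [-0.673, 0.708, -0.148, -0.157]
contact_force: [-0.5, 0.1, 0.4]
gripper_width: 30.1
grasp_force: 0.0
grasp in lid [-61.8 161.7  75.4] phi -179.8 q [ 0.89  0.36 -0.41  0.27 -1.18 -1.09]
2 rows [-0.0003, 0.0001, 0.0217] [0.01, 0.06, 0.08]
```

```bash
python3 -m inch '[{"delta_pos":[0,0,0.0217],"angular":[0,0,0]},{"delta_pos":[0,0,0.0217],"angular":[0,0,0]},{"delta_pos":[0,0,0],"angular":[0,0,0]}]'
python3 -m inch '[{"delta_pos":[0,0,0],"angular":[0,0,0]},{"delta_pos":[0,0,0],"angular":[0,0,0]},{"delta_pos":[0,0,0],"angular":[0,0,0]},{"delta_pos":[0,0,0],"angular":[0,0,0]},{"delta_pos":[0,0,0],"angular":[0,0,0]}]' 1 30
python3 -m inch '[{"delta_pos":[0,0,0],"angular":[0,0,7]},{"delta_pos":[0,0,0],"angular":[0,0,7]},{"delta_pos":[0,0,0],"angular":[0,0,7]},{"delta_pos":[0,0,0],"angular":[0,0,7]},{"delta_pos":[0,0,0],"angular":[0,0,7]},{"delta_pos":[0,0,0],"angular":[0,0,7]},{"delta_pos":[0,0,0],"angular":[0,0,7]},{"delta_pos":[0,0,0],"angular":[0,0,0]},{"delta_pos":[0,0,0],"angular":[0,0,0]}]'
python3 - <<'E'
from h import *
where(); s=ctrl.sense(); R0=now()[0]; print(R0.inv().apply(s['wrist_torque']).round(2), R0.inv().apply(s['contact_force']).round(1))
E
```

```text
time_s: 18.68
tcp_pos: [504.5, 229.5, 254.1]
ee_rot: [-0.672, 0.708, -0.148, -0.158]
contact_force: [0.4, -0.5, -1.7]
gripper_width: 30.9
grasp_force: 0.3
time_s: 19.1
tcp_pos: [506.2, 232.3, 257.9]
ee_rot: [-0.672, 0.709, -0.148, -0.155]
contact_force: [-2.5, 2.2, 6.5]
gripper_width: 13.9
grasp_force: 30.0
time_s: 19.85
tcp_pos: [506.9, 232.2, 258.0]
ee_rot: [-0.318, 0.923, -0.2, -0.079]
contact_force: [4.8, -2.8, 4.9]
gripper_width: 14.1
grasp_force: 30.3
grasp in lid [-59.8 162.1  33.8] phi 131.0 q [ 0.86  0.39 -0.48  0.3  -1.08 -1.96]
[ 1.15 -1.55 -0.59] [-0.9 -6.5 -3.4]
```

The wrist moment about the tool axis is 0.59 N m, well above friction, so the clamp is at its stop. High-far is next.

```bash
python3 -m inch '[{"delta_pos":[0,0,0],"angular":[0,0,0]},{"delta_pos":[0,0,0],"angular":[0,0,0]},{"delta_pos":[0,0,-0.022],"angular":[0,0,0]},{"delta_pos":[0,0,-0.022],"angular":[0,0,0]},{"delta_pos":[0,0,0],"angular":[0,0,0]},{"delta_pos":[0,0,0],"angular":[0,0,0]}]' 0.3
python3 - <<'E'
from h import *
where(); q=Pa(0)
s=plan(tool(-180,25),pt(q,(*S['hf'],77)),159,9)
E
```

```text
time_s: 20.35
tcp_pos: [506.9, 250.8, 297.5]
ee_rot: [-0.317, 0.924, -0.199, -0.079]
contact_force: [-0.0, 0.3, -0.5]
gripper_width: 30.4
grasp_force: 0.0
grasp in lid [-61.  162.6  77.5] phi 130.9 q [ 0.89  0.36 -0.4   0.27 -1.18 -1.95]
9 rows [0.0061, -0.0191, 0.0] [0.0, 0.03, -5.45]
```

```bash
python3 -m inch '[{"delta_pos":[0.0061,-0.0191,0],"angular":[0,0,-5.45]},{"delta_pos":[0.0061,-0.0191,0],"angular":[0,0,-5.45]},{"delta_pos":[0.0061,-0.0191,0],"angular":[0,0,-5.45]},{"delta_pos":[0.0061,-0.0191,0],"angular":[0,0,-5.45]},{"delta_pos":[0.0061,-0.0191,0],"angular":[0,0,-5.45]},{"delta_pos":[0.0061,-0.0191,0],"angular":[0,0,-5.45]},{"delta_pos":[0.0061,-0.0191,0],"angular":[0,0,-5.45]},{"delta_pos":[0.0061,-0.0191,0],"angular":[0,0,-5.45]},{"delta_pos":[0.0061,-0.0191,0],"angular":[0,0,-5.45]},{"delta_pos":[0,0,0],"angular":[0,0,0]},{"delta_pos":[0,0,0],"angular":[0,0,0]},{"delta_pos":[0,0,0],"angular":[0,0,0]}]'
python3 - <<'E'
from h import *
where(); s=plan(tool(-180,25),pt(Pa(0),(*S['hf'],32)),159,2)
E
```

```text
time_s: 21.35
tcp_pos: [624.0, 131.2, 347.6]
ee_rot: [-0.671, 0.709, -0.148, -0.157]
contact_force: [-0.1, 0.5, -0.1]
gripper_width: 30.9
grasp_force: 0.0
grasp in lid [61.7 38.4 75. ] phi 179.9 q [ 0.6   0.39 -0.26  0.36 -1.22 -0.83]
2 rows [0.0, -0.0, 0.0215] [0.04, 0.06, -0.04]
```

```bash
python3 -m inch '[{"delta_pos":[0,0,0.0215],"angular":[0,0,0]},{"delta_pos":[0,0,0.0215],"angular":[0,0,0]},{"delta_pos":[0,0,0],"angular":[0,0,0]}]'
python3 -m inch '[{"delta_pos":[0,0,0],"angular":[0,0,0]},{"delta_pos":[0,0,0],"angular":[0,0,0]},{"delta_pos":[0,0,0],"angular":[0,0,0]},{"delta_pos":[0,0,0],"angular":[0,0,0]},{"delta_pos":[0,0,0],"angular":[0,0,0]}]' 1 30
python3 -m inch '[{"delta_pos":[0,0,0],"angular":[0,0,7]},{"delta_pos":[0,0,0],"angular":[0,0,7]},{"delta_pos":[0,0,0],"angular":[0,0,7]},{"delta_pos":[0,0,0],"angular":[0,0,7]},{"delta_pos":[0,0,0],"angular":[0,0,7]},{"delta_pos":[0,0,0],"angular":[0,0,7]},{"delta_pos":[0,0,0],"angular":[0,0,7]},{"delta_pos":[0,0,0],"angular":[0,0,0]},{"delta_pos":[0,0,0],"angular":[0,0,0]}]'
python3 - <<'E'
from h import *
where(); s=ctrl.sense(); R0=now()[0]; print(R0.inv().apply(s['wrist_torque']).round(2), R0.inv().apply(s['contact_force']).round(1))
E
```

```text
time_s: 21.6
tcp_pos: [622.3, 112.7, 306.3]
ee_rot: [-0.672, 0.709, -0.147, -0.158]
contact_force: [1.3, -0.5, -1.4]
gripper_width: 31.1
grasp_force: 0.6
time_s: 22.02
tcp_pos: [624.0, 114.1, 310.8]
ee_rot: [-0.672, 0.709, -0.149, -0.155]
contact_force: [1.6, 1.1, 3.2]
gripper_width: 13.6
grasp_force: 29.9
time_s: 22.77
tcp_pos: [624.9, 113.8, 310.9]
ee_rot: [-0.318, 0.923, -0.2, -0.079]
contact_force: [6.9, -3.5, 0.2]
gripper_width: 13.8
grasp_force: 30.4
grasp in lid [64.4 38.4 34.5] phi 131.0 q [ 0.58  0.41 -0.32  0.39 -1.13 -1.7 ]
[ 1.36 -2.32 -0.58] [-3.4 -6.8  1.1]
```

```bash
python3 -m inch '[{"delta_pos":[0,0,0],"angular":[0,0,0]},{"delta_pos":[0,0,0],"angular":[0,0,0]},{"delta_pos":[0,0,-0.022],"angular":[0,0,0]},{"delta_pos":[0,0,-0.022],"angular":[0,0,0]},{"delta_pos":[0,0,0],"angular":[0,0,0]},{"delta_pos":[0,0,0],"angular":[0,0,0]}]' 0.3
python3 - <<'E'
from h import *
where(); q=Pa(0)
s=plan(tool(-90,25),pt(q,(*S['lf'],77)),159,20)
E
```

```text
time_s: 23.27
tcp_pos: [624.6, 132.6, 350.6]
ee_rot: [-0.318, 0.924, -0.199, -0.079]
contact_force: [0.1, -0.1, -0.4]
gripper_width: 30.6
grasp_force: 0.0
grasp in lid [62.8 38.7 78.4] phi 131.0 q [ 0.6   0.39 -0.25  0.36 -1.22 -1.69]
20 rows [-0.0077, -0.0023, 0.0001] [-0.01, 0.01, -6.95]
```

```bash
python3 -m inch '[{"delta_pos":[-0.0077,-0.0023,0.0001],"angular":[0,0,-6.95]},{"delta_pos":[-0.0077,-0.0023,0.0001],"angular":[0,0,-6.95]},{"delta_pos":[-0.0077,-0.0023,0.0001],"angular":[0,0,-6.95]},{"delta_pos":[-0.0077,-0.0023,0.0001],"angular":[0,0,-6.95]},{"delta_pos":[-0.0077,-0.0023,0.0001],"angular":[0,0,-6.95]},{"delta_pos":[-0.0077,-0.0023,0.0001],"angular":[0,0,-6.95]},{"delta_pos":[-0.0077,-0.0023,0.0001],"angular":[0,0,-6.95]},{"delta_pos":[-0.0077,-0.0023,0.0001],"angular":[0,0,-6.95]},{"delta_pos":[-0.0077,-0.0023,0.0001],"angular":[0,0,-6.95]},{"delta_pos":[-0.0077,-0.0023,0.0001],"angular":[0,0,-6.95]},{"delta_pos":[-0.0077,-0.0023,0.0001],"angular":[0,0,-6.95]},{"delta_pos":[-0.0077,-0.0023,0.0001],"angular":[0,0,-6.95]},{"delta_pos":[-0.0077,-0.0023,0.0001],"angular":[0,0,-6.95]},{"delta_pos":[-0.0077,-0.0023,0.0001],"angular":[0,0,-6.95]},{"delta_pos":[-0.0077,-0.0023,0.0001],"angular":[0,0,-6.95]},{"delta_pos":[-0.0077,-0.0023,0.0001],"angular":[0,0,-6.95]},{"delta_pos":[-0.0077,-0.0023,0.0001],"angular":[0,0,-6.95]},{"delta_pos":[-0.0077,-0.0023,0.0001],"angular":[0,0,-6.95]},{"delta_pos":[-0.0077,-0.0023,0.0001],"angular":[0,0,-6.95]},{"delta_pos":[-0.0077,-0.0023,0.0001],"angular":[0,0,-6.95]}]'
python3 -m inch '[{"delta_pos":[0,0,0],"angular":[0,0,0]},{"delta_pos":[0,0,0],"angular":[0,0,0]},{"delta_pos":[0,0,0],"angular":[0,0,0]}]'
python3 - <<'E'
from h import *
where(); s=plan(tool(-90,25),pt(Pa(0),(*S['lf'],32)),159,2)
E
```

```text
time_s: 24.93
tcp_pos: [629.0, 243.5, 294.2]
ee_rot: [0.976, -0.023, -0.007, 0.216]
contact_force: [0.7, 0.1, 0.6]
gripper_width: 30.7
grasp_force: 0.0
time_s: 25.18
tcp_pos: [629.8, 243.4, 295.3]
ee_rot: [0.976, -0.028, -0.005, 0.215]
contact_force: [0.5, -0.4, 0.7]
gripper_width: 30.8
grasp_force: 0.0
grasp in lid [ 61.8 162.3  75.1] phi -90.2 q [ 0.73  0.51 -0.18  0.32 -1.22  0.62]
2 rows [0.0001, 0.0, 0.0216] [-0.07, -0.0, -0.11]
```

```bash
python3 -m inch '[{"delta_pos":[0,0,0.0216],"angular":[0,0,0]},{"delta_pos":[0,0,0.0216],"angular":[0,0,0]},{"delta_pos":[0,0,0],"angular":[0,0,0]}]'
python3 -m inch '[{"delta_pos":[0,0,0],"angular":[0,0,0]},{"delta_pos":[0,0,0],"angular":[0,0,0]},{"delta_pos":[0,0,0],"angular":[0,0,0]},{"delta_pos":[0,0,0],"angular":[0,0,0]},{"delta_pos":[0,0,0],"angular":[0,0,0]}]' 1 30
python3 -m inch '[{"delta_pos":[0,0,0],"angular":[0,0,7]},{"delta_pos":[0,0,0],"angular":[0,0,7]},{"delta_pos":[0,0,0],"angular":[0,0,7]},{"delta_pos":[0,0,0],"angular":[0,0,7]},{"delta_pos":[0,0,0],"angular":[0,0,7]},{"delta_pos":[0,0,0],"angular":[0,0,7]},{"delta_pos":[0,0,0],"angular":[0,0,7]},{"delta_pos":[0,0,0],"angular":[0,0,0]},{"delta_pos":[0,0,0],"angular":[0,0,0]}]'
python3 - <<'E'
from h import *
where(); s=ctrl.sense(); R0=now()[0]; print(R0.inv().apply(s['wrist_torque']).round(2), R0.inv().apply(s['contact_force']).round(1))
E
python3 -m inch '[{"delta_pos":[0,0,0],"angular":[0,0,0]},{"delta_pos":[0,0,0],"angular":[0,0,0]},{"delta_pos":[0,0,-0.022],"angular":[0,0,0]},{"delta_pos":[0,0,-0.022],"angular":[0,0,0]},{"delta_pos":[0,0,0],"angular":[0,0,0]},{"delta_pos":[0,0,0],"angular":[0,0,0]}]' 0.3
python3 - <<'E'
from h import *
where(); q=Pa(0)
s=plan(tool(-90,25),pt(q,(*S['hn'],77)),159,9)
E
```

```text
time_s: 25.43
tcp_pos: [628.5, 223.9, 253.6]
ee_rot: [0.976, -0.028, -0.007, 0.216]
contact_force: [0.4, 0.1, 0.1]
gripper_width: 30.4
grasp_force: 0.0
time_s: 25.85
tcp_pos: [629.1, 225.0, 257.8]
ee_rot: [0.976, -0.026, -0.005, 0.216]
contact_force: [2.4, -5.7, 4.0]
gripper_width: 13.9
grasp_force: 29.8
time_s: 26.6
tcp_pos: [629.1, 225.6, 257.5]
ee_rot: [0.879, -0.426, 0.084, 0.198]
contact_force: [1.7, -3.0, 4.3]
gripper_width: 14.1
grasp_force: 30.3
grasp in lid [ 62.3 162.2  33.4] phi -138.8 q [ 0.71  0.53 -0.24  0.34 -1.13 -0.25]
[ 0.21  0.71 -0.58] [ 4.6  1.5 -2.7]
time_s: 27.1
tcp_pos: [629.8, 245.0, 297.4]
ee_rot: [0.878, -0.428, 0.084, 0.197]
contact_force: [-0.6, -0.1, -0.7]
gripper_width: 30.8
grasp_force: 0.0
grasp in lid [ 62.1 163.4  77.7] phi -138.9 q [ 0.74  0.51 -0.18  0.32 -1.22 -0.23]
9 rows [-0.0061, 0.0192, 0.0] [-0.04, -0.0, -5.44]
```

```bash
python3 -m inch '[{"delta_pos":[-0.0061,0.0192,0],"angular":[0,0,-5.44]},{"delta_pos":[-0.0061,0.0192,0],"angular":[0,0,-5.44]},{"delta_pos":[-0.0061,0.0192,0],"angular":[0,0,-5.44]},{"delta_pos":[-0.0061,0.0192,0],"angular":[0,0,-5.44]},{"delta_pos":[-0.0061,0.0192,0],"angular":[0,0,-5.44]},{"delta_pos":[-0.0061,0.0192,0],"angular":[0,0,-5.44]},{"delta_pos":[-0.0061,0.0192,0],"angular":[0,0,-5.44]},{"delta_pos":[-0.0061,0.0192,0],"angular":[0,0,-5.44]},{"delta_pos":[-0.0061,0.0192,0],"angular":[0,0,-5.44]},{"delta_pos":[0,0,0],"angular":[0,0,0]},{"delta_pos":[0,0,0],"angular":[0,0,0]},{"delta_pos":[0,0,0],"angular":[0,0,0]}]'
python3 - <<'E'
from h import *
where(); s=plan(tool(-90,25),pt(Pa(0),(*S['hn'],32)),159,2)
E
```

```text
time_s: 28.1
tcp_pos: [499.8, 137.7, 348.3]
ee_rot: [0.976, -0.027, -0.005, 0.215]
contact_force: [-0.5, 0.6, -0.5]
gripper_width: 30.4
grasp_force: 0.0
grasp in lid [-62.4  38.1  75.6] phi -90.1 q [ 0.75  0.22 -0.49  0.32 -1.2   0.6 ]
2 rows [0.0002, -0.0001, 0.0218] [-0.09, -0.01, -0.05]
```

```bash
python3 -m inch '[{"delta_pos":[0,0,0.0218],"angular":[0,0,0]},{"delta_pos":[0,0,0.0218],"angular":[0,0,0]},{"delta_pos":[0,0,0],"angular":[0,0,0]}]'
python3 -m inch '[{"delta_pos":[0,0,0],"angular":[0,0,0]},{"delta_pos":[0,0,0],"angular":[0,0,0]},{"delta_pos":[0,0,0],"angular":[0,0,0]},{"delta_pos":[0,0,0],"angular":[0,0,0]},{"delta_pos":[0,0,0],"angular":[0,0,0]}]' 1 30
python3 -m inch '[{"delta_pos":[0,0,0],"angular":[0,0,7]},{"delta_pos":[0,0,0],"angular":[0,0,7]},{"delta_pos":[0,0,0],"angular":[0,0,7]},{"delta_pos":[0,0,0],"angular":[0,0,7]},{"delta_pos":[0,0,0],"angular":[0,0,7]},{"delta_pos":[0,0,0],"angular":[0,0,7]},{"delta_pos":[0,0,0],"angular":[0,0,7]},{"delta_pos":[0,0,0],"angular":[0,0,0]},{"delta_pos":[0,0,0],"angular":[0,0,0]}]'
python3 - <<'E'
from h import *
where(); s=ctrl.sense(); R0=now()[0]; print(R0.inv().apply(s['wrist_torque']).round(2), R0.inv().apply(s['contact_force']).round(1))
E
python3 -m inch '[{"delta_pos":[0,0,0],"angular":[0,0,0]},{"delta_pos":[0,0,0],"angular":[0,0,0]},{"delta_pos":[0,0,-0.022],"angular":[0,0,0]},{"delta_pos":[0,0,-0.03],"angular":[0,0,0]},{"delta_pos":[0,0,-0.03],"angular":[0,0,0]},{"delta_pos":[0,0,-0.03],"angular":[0,0,0]},{"delta_pos":[0,0,-0.03],"angular":[0,0,0]},{"delta_pos":[0,0,-0.03],"angular":[0,0,0]},{"delta_pos":[0,0,0],"angular":[0,0,0]},{"delta_pos":[0,0,0],"angular":[0,0,0]},{"delta_pos":[0,0,0],"angular":[0,0,0]}]' 0.3
python3 - <<'E'
from h import *
import cv2
I=np.hstack([ctrl.snapshot('top')[110:320,170:430],ctrl.snapshot('scene')[170:380,200:460]])[:,:,::-1]
cv2.imwrite("pics/m6.png",cv2.resize(I,(800,323),interpolation=2))
E
```

```text
time_s: 28.35
tcp_pos: [498.3, 118.6, 305.8]
ee_rot: [0.976, -0.026, -0.007, 0.216]
contact_force: [-0.1, 0.1, -0.2]
gripper_width: 30.4
grasp_force: 0.0
time_s: 28.77
tcp_pos: [499.2, 119.1, 310.1]
ee_rot: [0.976, -0.026, -0.005, 0.216]
contact_force: [2.1, -5.2, 1.6]
gripper_width: 13.9
grasp_force: 29.9
time_s: 29.52
tcp_pos: [499.3, 119.7, 309.9]
ee_rot: [0.879, -0.427, 0.085, 0.198]
contact_force: [3.1, -2.1, 2.5]
gripper_width: 14.1
grasp_force: 30.3
grasp in lid [-61.6  38.1  33.2] phi -138.8 q [ 0.72  0.24 -0.57  0.35 -1.1  -0.27]
[ 1.06  0.27 -0.65] [ 4.2 -0.6 -1.5]
time_s: 30.43
tcp_pos: [502.2, 191.4, 464.6]
ee_rot: [0.878, -0.428, 0.084, 0.198]
contact_force: [-0.6, -0.1, -0.0]
gripper_width: 31.0
grasp_force: 0.0
```

View pics/m6.png

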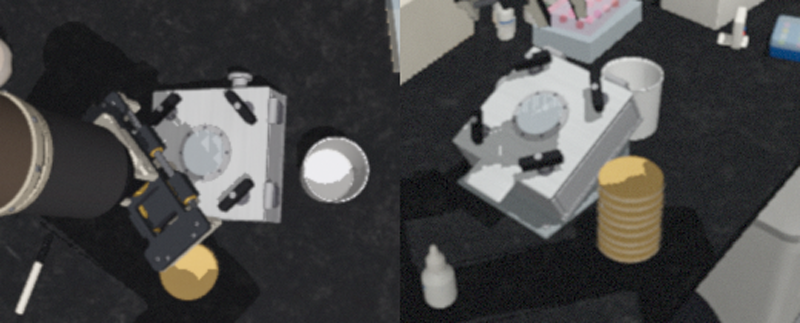

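The picture shows all four bars crosswise (top crop: (167,108), (240,106), (237,195); low-near at (478,127)–(541,160) in the scene crop). The lid is shut, the beaker, dishes and dropper are standing, and the robot is clear.

```bash
python3 -c "
from bench import ctrl
print(ctrl.hand_in())"
```

```text
the job is handed in; nothing more can be done
None
```

The lid is shut and all four clamps are tightened to their stops in two crisscross passes (low-near, high-far, low-far, high-near). The beaker, dishes and dropper bottle are still standing, and I handed the job in at about 30 s; no verdict came back.

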